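# Find the weighted balance sleeve and fit it to the inclined mixer spindle

### The arm

A 6-joint arm with a two-finger parallel gripper is mounted at the origin on the work surface; the furniture and walls round the work are solid. World frame = base frame: x ahead of the robot, y to its left, z up, the work surface at z = 0. Lengths are in m, angles in rad, forces in N, time in s.
With the tool pointing down it reaches from about 0.35 to 1 m from the base axis. Payload 7.1 kg.
Tool frame: the origin (TCP) lies between the finger pads; the fingertips stand 22 mm ahead of it and the grasp point (between the pads) lies 3 mm ahead of it; z points along the fingers, y is the line along which they close (so a half turn about z gives the same grasp; the last joint's range is limited). The gripper opens to 85 mm and grips with 20 to 120 N. Pads are 22 mm wide; open, the fingers measure 114 mm over their backs; the gripper's body (76 mm by 85 mm) begins 54 mm behind the grasp point. The pads swing forward as they close: fully open they stand 13 mm farther back than shut.
Start: joints at [-1.125, 0.423, 1.63, -0, 1.089, -0.019], TCP at [0.28, -0.559, 0.219] pointing down, gripper open.
Joint ranges: [-3, 3], [-0.9, 2.11], [0.09, 2.58], [-1.31, 4.45], [0.11, 2.69], [-2.54, 2.54]. Speed limits (rad/s): [2.39, 2.39, 3.01, 3.14, 3.14, 3.14].

### API

Orientations are given as a rotation vector (axis times angle).
In Python, from rig import manip gives the robot as it stands. The module is installed in compiled form; this text tells all that it offers. Calls block until the motion is done:
- manip.move_to(position, orientation): joint-space move of the TCP to a pose.
- manip.servo_line(position, orientation=None, rate=0.15): straight line of the TCP; orientation=None keeps the orientation; rate is the mean speed in m/s.
- manip.set_joints(angles): joint-space move.
- manip.command_gripper(opening, f_grip=None): finger opening in m; f_grip is the grip in N (None keeps the last); returns when the fingers have stopped.
- manip.hold(seconds).
- manip.solve_ik(position, orientation): joint angles nearest the present ones, or None.
- manip.camera(name): name is "scene" or "side" or "wrist"; returns a dict with "image" (420x560x3 uint8, red, green, blue), "fx", "fy", "cx", "cy" (pixels), "cam_to_world" (4x4, takes a point from camera to world coordinates); the wrist camera has in their place "mount" (4x4, takes a point from camera to tool coordinates, whose origin is the TCP and whose axes are the flange's). Camera axes: x right, y down, z forward; pixel columns grow to the right and rows downward; lengths in m; the calibration is good to about 2 mm. A picture is of the moment at which its call begins: read the wrist's pose just before it. There is no depth.
A pose or a line that the arm cannot do raises manip.IKError and nothing moves.
- manip.sign_off(): hands the job in; it is judged then, once.
Readings, each from a call of its own:
- manip.get_time(): time.
- manip.get_joint_positions(): joint angles.
- manip.get_joint_vel(): joint speeds.
- manip.get_tau(): joint torques, N m.
- manip.get_position(): TCP position.
- manip.get_ee_rot(): TCP orientation.
- manip.get_contact_force(): force on the tool from outside, world axes, zero at the start.
- manip.get_torque(): the same for the moment, N m.
- manip.get_width(): finger opening in m.
- manip.get_grip_force(): force on a finger pad.
Only numpy, scipy, OpenCV 4.12 (cv2) and the standard library are available. Lean on these libraries where they do the work, as an engineer would, in place of code of your own. Each camera call takes 0.05 s, during which the arm holds its last target. There are 200 camera calls.

### The job

One of the three identical black sleeves with blue tops hides a weight. Find it by feeling how heavy the sleeves are, then slide that one gently, open end first, all the way down the mixer's inclined spindle onto its shoulder, and let go. Leave the two light sleeves standing upright on the table, let no sleeve fall over, and do not disturb the other things.

Things in the scene. Friction and masses are not known exactly. Their poses are not given: they have to be found in the camera images.
- cap_1: one of three outwardly identical black balance sleeves with blue top and blue foot band, 46 outside diameter, 95 tall, standing upright with the open bore downward; bore 37 diameter, 55 deep from the open end, closed above. Origin: centre of the open lower end; z: along the sleeve toward its closed top. Two weigh about 80 g, one (which one changes) 340 to 460 g; the outside does not tell.
- cap_2: one of three outwardly identical black balance sleeves with blue top and blue foot band, 46 outside diameter, 95 tall, standing upright with the open bore downward; bore 37 diameter, 55 deep from the open end, closed above. Origin: centre of the open lower end; z: along the sleeve toward its closed top. Two weigh about 80 g, one (which one changes) 340 to 460 g; the outside does not tell.
- cap_3: one of three outwardly identical black balance sleeves with blue top and blue foot band, 46 outside diameter, 95 tall, standing upright with the open bore downward; bore 37 diameter, 55 deep from the open end, closed above. Origin: centre of the open lower end; z: along the sleeve toward its closed top. Two weigh about 80 g, one (which one changes) 340 to 460 g; the outside does not tell.
- mixer: small white bench mixer fixed to the table: base 140 (x) x 120 (y), top face 52 high, black knob at the -x side, with a grey motor head of 72 diameter on it that leans toward the mixer's own -x side. Origin: centre of the underside; z up.
- spindle: steel spindle, 33.5 diameter, 50 long above a round shoulder of 52 diameter; free end chamfered over the last 8 to 20 diameter. Fixed, leans 0.60 rad (34 deg) toward the mixer's -x side (to the robot's right). Origin: centre of the shoulder face, about 97 above the table; z: along the spindle, outward. A seated sleeve has its origin here and its z along this z.
- wash_bottle_b: squeeze wash bottle with red cap, 63x88x183, standing left of the work (bystander); origin centre of underside
- dropper_b: white dropper bottle with a red cap, 35 diameter x 85, standing (bystander); origin centre of underside

How it is judged:
At the end, for the whole second after the job is handed in: One sleeve is fully down on the spindle (origin within 4 mm of the shoulder centre on each axis, axes within 0.12 rad), at rest, bearing on it with over 2.2 N, as only the weighted one does; the others stand at rest on the table (within 5 mm, tilt under 0.1 rad) (((z of cap_1 in the frame of spindle between -0.004 and 0.004 m and x of cap_1 in the frame of spindle between -0.004 and 0.004 m and y of cap_1 in the frame of spindle between -0.004 and 0.004 m and angle between the z axis of cap_1 and the z axis of spindle, either way round below 0.12 rad and contact force between cap_1 and spindle above 2.2 N and linear speed of each of cap_1, cap_2, cap_3 below 0.02 m/s and height (world z) of cap_2 between -0.005 and 0.005 m and angle between each of cap_2, cap_3's own z axis and vertical below 0.1 rad and height (world z) of cap_3 between -0.005 and 0.005 m) or (z of cap_2 in the frame of spindle between -0.004 and 0.004 m and x of cap_2 in the frame of spindle between -0.004 and 0.004 m and y of cap_2 in the frame of spindle between -0.004 and 0.004 m and angle between the z axis of cap_2 and the z axis of spindle, either way round below 0.12 rad and contact force between cap_2 and spindle above 2.2 N and linear speed of each of cap_2, cap_1, cap_3 below 0.02 m/s and height (world z) of cap_1 between -0.005 and 0.005 m and angle between each of cap_1, cap_3's own z axis and vertical below 0.1 rad and height (world z) of cap_3 between -0.005 and 0.005 m) or (z of cap_3 in the frame of spindle between -0.004 and 0.004 m and x of cap_3 in the frame of spindle between -0.004 and 0.004 m and y of cap_3 in the frame of spindle between -0.004 and 0.004 m and angle between the z axis of cap_3 and the z axis of spindle, either way round below 0.12 rad and contact force between cap_3 and spindle above 2.2 N and linear speed of each of cap_3, cap_1, cap_2 below 0.02 m/s and height (world z) of cap_1 between -0.005 and 0.005 m and angle between each of cap_1, cap_2's own z axis and vertical below 0.1 rad and height (world z) of cap_2 between -0.005 and 0.005 m))); the robot touches nothing.
It fails at once if a sleeve falls over (tilts more than 1.05 rad) (angle between any of cap_1, cap_2, cap_3's own z axis and vertical above 1.05 rad).
It fails at once if the mixer or its spindle is struck or pressed with more than 50 N (contact force between mixer and anything else above 50 N).
It fails at once if a bystander (wash bottle, dropper bottle) is moved more than 30 mm (distance of any of wash_bottle_b, dropper_b from where it was at the start of the episode above 0.03 m).
It also fails if it takes over 61 s, if anything falls off the work surface, if the arm or the gripper's body presses on something with over 40 N, if the wrist force passes 120 N, or if a joint passes its speed limit or range.

## Working session

There is one attempt and no reset: what is moved stays moved. The work goes in short steps, each a Python script; the robot and the scene stay as the last script left them, time stands still between calls to the robot, and variables do not carry over. Pictures are saved under pics/ and viewed, at most 10 in all, crops included, and the job is handed in when it is done.

```bash
mkdir -p pics; python3 - <<'E'
from rig import manip
import cv2,numpy as np
np.set_printoptions(precision=4,suppress=True)
for n in ["scene","side","wrist"]:
    c=manip.camera(n); cv2.imwrite(f"pics/{n}0.png",c["image"][:,:,::-1])
    print(n,c["fx"],c["fy"],c["cx"],c["cy"]); print(c.get("cam_to_world",c.get("mount")))
print(manip.get_time(),manip.get_position(),manip.get_ee_rot(),manip.get_contact_force())
E
```

```text
scene 449.5396908089404 449.5396908089404 282.50046046578063 223.78506483692993
[[-0.6368 -0.347   0.6885 -0.4059]
 [-0.7708  0.3063 -0.5586  0.6322]
 [-0.017  -0.8864 -0.4625  0.6719]
 [ 0.      0.      0.      1.    ]]
side 521.562825612324 521.562825612324 280.79551626760093 203.7651349654354
[[ 0.9996  0.0018 -0.029   0.5397]
 [ 0.0242 -0.6081  0.7935 -1.4308]
 [-0.0162 -0.7938 -0.6079  1.0973]
 [ 0.      0.      0.      1.    ]]
wrist 315.59966098135385 315.59966098135385 280.7664947496985 207.26181726306083
[[ 0.0003 -0.9496 -0.3136  0.0818]
 [ 1.      0.      0.0007 -0.0003]
 [-0.0007 -0.3136  0.9496 -0.1549]
 [ 0.      0.      0.      1.    ]]
0.15 [ 0.28   -0.5583  0.2183] [-3.056  -0.7233  0.0004] [-0.4916 -0.6813  0.3595]
```

View pics/scene0.png

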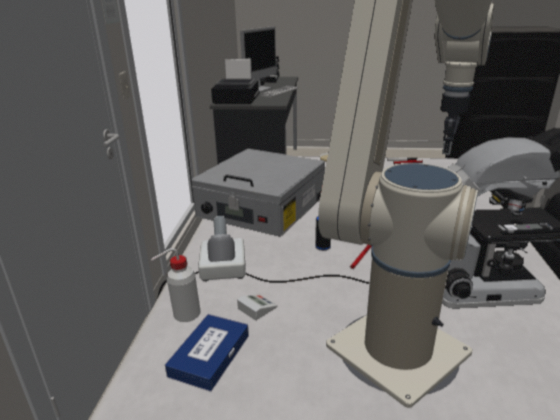

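View pics/side0.png

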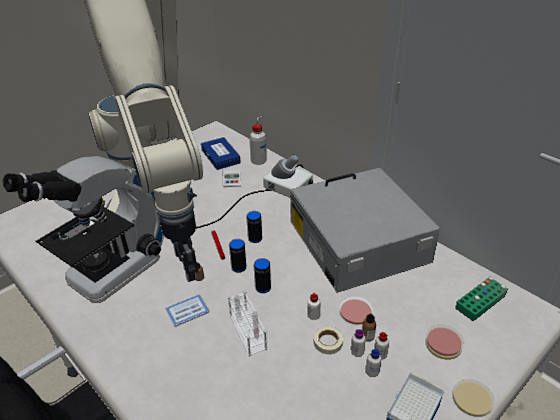

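The side view shows three sleeves with their tops at about (254,214), (237,243) and (262,263). The mixer is at about (288,175), with the grey box behind it, the wash bottle at (258,145) and the dropper at (314,305). The scene view shows the mixer at (222,245), one sleeve near (323,232) and the rest hidden by the arm.

```bash
cat > h.py <<'E'
from rig import manip
import cv2,numpy as np
from scipy.spatial.transform import Rotation as R
np.set_printoptions(precision=4,suppress=True)
def ray(c,T,uv):
    d=np.array([(uv[0]-c["cx"])/c["fx"],(uv[1]-c["cy"])/c["fy"],1.])
    return T[:3,3],T[:3,:3]@d
def plane(c,T,uv,z):
    o,d=ray(c,T,uv); return o+d*(z-o[2])/d[2]
def proj(c,T,P):
    q=(np.atleast_2d(P)-T[:3,3])@T[:3,:3]
    return np.c_[q[:,0]/q[:,2]*c["fx"]+c["cx"],q[:,1]/q[:,2]*c["fy"]+c["cy"]]
def tri(obs):
    A=np.zeros((3,3));b=np.zeros(3)
    for o,d in obs:
        d=d/np.linalg.norm(d);M=np.eye(3)-np.outer(d,d);A+=M;b+=M@o
    p=np.linalg.solve(A,b)
    return p,[np.linalg.norm((np.eye(3)-np.outer(d,d)/(d@d))@(p-o)) for o,d in obs]
def snap(name,fn):
    p=manip.get_position();r=manip.get_ee_rot()
    c=manip.camera(name);cv2.imwrite(fn,c["image"][:,:,::-1])
    if name=="wrist":
        T=np.eye(4);T[:3,:3]=R.from_rotvec(r).as_matrix();T[:3,3]=p;T=T@c["mount"]
    else: T=c["cam_to_world"]
    return c,T
def blue(img,amin=30):
    h=cv2.cvtColor(img,cv2.COLOR_RGB2HSV)
    m=cv2.inRange(h,(100,150,60),(125,255,255))
    n,l,s,ce=cv2.connectedComponentsWithStats(m)
    return [(ce[i],s[i]) for i in range(1,n) if s[i,4]>=amin]
def down(yaw): # tool z down, tool x along heading yaw
    return (R.from_euler('z',yaw)*R.from_euler('x',np.pi)).as_rotvec()
E
python3 - <<'E'
from h import *
c,T=snap("side","pics/s1.png")
for ce,s in blue(c["image"],20): print(ce,s,plane(c,T,ce,.095))
for uv in [(288,182),(290,160),(314,318),(258,162)]: print(uv,plane(c,T,uv,0.0))
print("tool x axis",R.from_rotvec(manip.get_ee_rot()).as_matrix())
for yaw in (0,-.5,-1,.5):
  for p in ([.45,-.15,.35],[.4,.05,.4]):
    q=manip.solve_ik(p,down(yaw)); print(yaw,p,q)
im=cv2.imread("pics/s1.png")[110:330,180:400]
cv2.imwrite("pics/s1c.png",cv2.resize(im,None,fx=2.7,fy=2.7,interpolation=cv2.INTER_CUBIC))
E
```

```text
[220.2162 150.9828] [202 138  38  27 407] [0.2626 0.194  0.095 ]
[253.6444 215.3778] [247 212  14   8  90] [ 0.4097 -0.1815  0.095 ]
[236.4234 243.8108] [230 239  14  10 111] [ 0.3686 -0.3125  0.095 ]
[261.7734 263.8047] [255 259  15  11 128] [ 0.446  -0.3942  0.095 ]
[375.2444 352.7333] [372 349   8   8  45] [ 0.7222 -0.6839  0.095 ]
(288, 182) [0.5105 0.1325 0.    ]
(290, 160) [0.5163 0.2811 0.    ]
(314, 318) [ 0.5887 -0.5031  0.    ]
(258, 162) [0.3926 0.267  0.    ]
tool x axis [[ 0.8939  0.4483 -0.0004]
 [ 0.4483 -0.8939  0.0009]
 [-0.     -0.001  -1.    ]]
0 [0.45, -0.15, 0.35] [-0.3468  0.0549  1.8021 -0.      1.2846  1.224 ]
0 [0.4, 0.05, 0.4] [ 0.0948 -0.1099  1.8513 -0.      1.4002  1.6656]
-0.5 [0.45, -0.15, 0.35] [-0.3468  0.0549  1.8021  0.      1.2846  1.724 ]
-0.5 [0.4, 0.05, 0.4] [ 0.0948 -0.1099  1.8513  0.      1.4002  2.1656]
-1 [0.45, -0.15, 0.35] [-0.3468  0.0549  1.8021 -0.      1.2846  2.224 ]
-1 [0.4, 0.05, 0.4] None
0.5 [0.45, -0.15, 0.35] [-0.3468  0.0549  1.8021  0.      1.2846  0.724 ]
0.5 [0.4, 0.05, 0.4] [ 0.0948 -0.1099  1.8513  0.      1.4002  1.1656]
```

View pics/s1c.png

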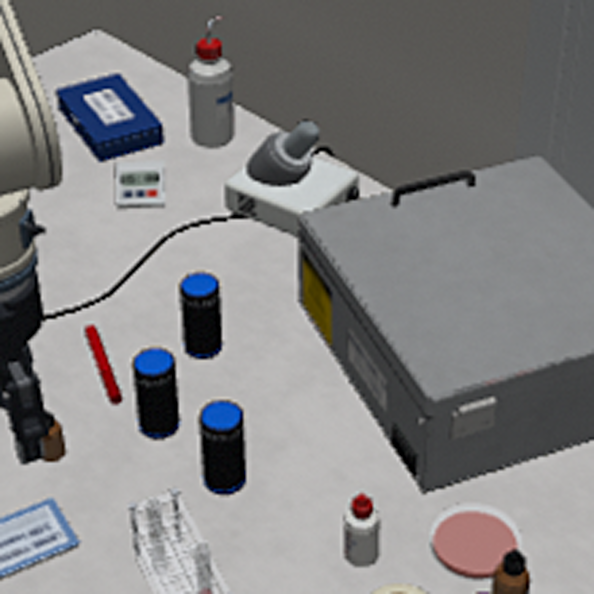

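The crop shows the spindle tip at crop (308,128) and the motor head at (280,160). The black knob is behind on the right at (320,152). The box lies close in front on the right. Next come the wrist views.

```bash
python3 - <<'E'
from h import *
import pickle
out=[]
for i,p in enumerate([[.42,-.14,.40],[.40,.06,.40],[.36,.06,.32]]):
    manip.move_to(p,down(0)); manip.hold(.15)
    c,T=snap("wrist",f"pics/w{i}.png"); out.append((c,T))
    print(i,manip.get_time(),manip.get_position())
    for ce,s in blue(c["image"],100): print(ce,s,plane(c,T,ce,.095))
pickle.dump(out,open("views.pkl","wb"))
a=cv2.imread("pics/w0.png");b=cv2.imread("pics/w1.png")
E
```

```text
0 2.1417 [ 0.42   -0.1405  0.3996]
[454.535  144.4183] [441 131  28  28 600] [ 0.4447 -0.39    0.095 ]
[305.515  169.4812] [293 157  26  26 532] [ 0.4083 -0.1764  0.095 ]
[391.9494 195.8716] [379 184  27  25 514] [ 0.3677 -0.3084  0.095 ]
[ 39.0105 250.9175] [   0  211   86   81 2847] [0.2761 0.2486 0.095 ]
1 3.1583 [0.4004 0.0589 0.3999]
[442.5255 156.1441] [429 143  28  27 569] [ 0.4082 -0.1764  0.095 ]
[526.4451 182.9886] [513 171  28  25 528] [ 0.3677 -0.3084  0.095 ]
2 3.8083 [0.362  0.0601 0.3218]
[480.6082 135.5408] [464 119  34  34 906] [ 0.4082 -0.1763  0.095 ]
[ 83.6018 241.4342] [  58  212   55   65 1253] [0.2714 0.3211 0.095 ]
```

View pics/w0.png

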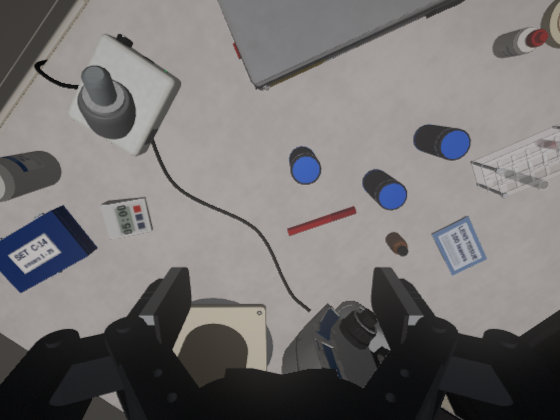

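View pics/w1.png

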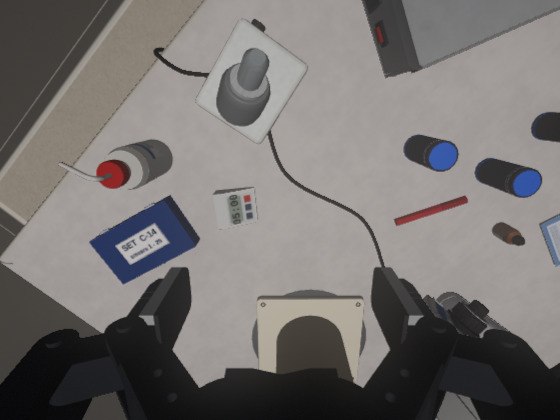

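Wrist view 0 has the sleeve tops at (305,169), (392,196) and (455,144), with the mixer at (125,95). In view 1 the mixer's base corners are (245,20), (308,67), (262,143) and (197,98). The knob is at (258,25), the head at (243,100) and the spindle tip at (255,58). The sleeve positions agree between the two views at z=0.095. Next I'll take closer views of the mixer.

```bash
python3 - <<'E'
from h import *
import pickle
V=pickle.load(open("views.pkl","rb"))
c,T=V[1]
k=np.array([plane(c,T,u,.052) for u in [(245,20),(308,67),(262,143),(197,98)]]);print(k,k.mean(0),np.linalg.norm(np.diff(k,axis=0),axis=1))
print("box top",plane(c,T,(415,72),.12),"bottom",plane(c,T,(388,76),0))
m=k.mean(0)
tiles=[]
for i,p in enumerate([[m[0]-.06,m[1]-.10,.30],[m[0]-.06,m[1]+.08,.30],[m[0]+.06,m[1],.32]]):
    try: manip.move_to(p,down(0))
    except manip.IKError: print("IK",p); continue
    manip.hold(.2); c,T=snap("wrist",f"pics/m{i}.png"); V.append((c,T))
    u,v=proj(c,T,[m[0],m[1],.09])[0].astype(int)
    x0,y0=np.clip(u-100,0,360),np.clip(v-100,0,220); print(i,x0,y0,manip.get_time())
    tiles.append(cv2.resize(c["image"][y0:y0+200,x0:x0+200,::-1],(400,400) if 0 else (390,390),interpolation=cv2.INTER_CUBIC))
pickle.dump(V,open("views.pkl","wb"))
cv2.imwrite("pics/tiles.png",np.hstack(tiles[:2]))
E
```

```text
[[0.5927 0.1092 0.052 ]
 [0.532  0.0192 0.052 ]
 [0.4224 0.0888 0.052 ]
 [0.4895 0.1853 0.052 ]] [0.5092 0.1006 0.052 ] [0.1085 0.1298 0.1175]
box top [ 0.5192 -0.1115  0.12  ] bottom [ 0.5236 -0.1155  0.    ]
0 92 23 4.575
1 251 23 5.575
2 181 117 6.4583
```

View pics/tiles.png

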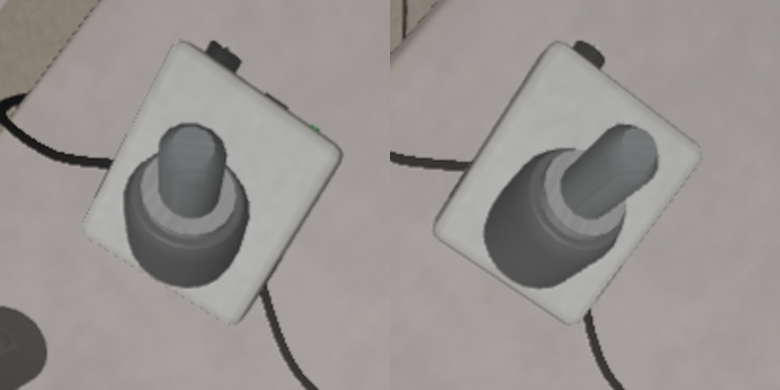

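Tile 0 shows the shoulder disc around (190,193) and the spindle pointing up. Tile 1 has the shoulder near (585,195) and the spindle pointing up and to the right. Both are clear, so I'll fit the spindle pose by maximising edge strength in several views.

```bash
cat > fit.py <<'E'
from h import *
import pickle
from scipy.optimize import minimize
from scipy.ndimage import map_coordinates
V=pickle.load(open("views.pkl","rb")); V=[V[i] for i in (1,2,3,4,5)]
def obs(sig):
    G=[]
    for c,T in V:
        g=cv2.GaussianBlur(cv2.cvtColor(c["image"],cv2.COLOR_RGB2GRAY).astype(np.float32),(0,0),sig)
        G.append(np.hypot(cv2.Sobel(g,cv2.CV_32F,1,0),cv2.Sobel(g,cv2.CV_32F,0,1)))
    return G
th=np.linspace(0,2*np.pi,120,endpoint=False)
def axes(az,t=.6):
    a=np.array([np.cos(az)*np.sin(t),np.sin(az)*np.sin(t),np.cos(t)])
    e=np.array([-np.sin(az),np.cos(az),0]); return a,e,np.cross(a,e)
def ring(o,A,s,r): a,e,f=A; return o+s*a+r*(np.outer(np.cos(th),e)+np.outer(np.sin(th),f))
def outline(c,T,o,A):
    pts=np.vstack([proj(c,T,ring(o,A,s,r)) for s,r in((0,.01675),(.042,.01675),(.05,.010))]).astype(np.float32)
    hull=cv2.convexHull(pts)[:,0]
    def inside(p): return np.array([cv2.pointPolygonTest(hull.reshape(-1,1,2),(float(x),float(y)),True) for x,y in p])
    n=len(hull); seg=np.vstack([hull[i]+(hull[(i+1)%n]-hull[i])*np.linspace(0,1,max(2,int(np.linalg.norm(hull[(i+1)%n]-hull[i]))),endpoint=False)[:,None] for i in range(n)])
    sh=proj(c,T,ring(o,A,0,.026)); sh=sh[inside(sh)<-1]
    return seg,sh
def cost(x,G):
    A=axes(x[3]); s=0
    for (c,T),g in zip(V,G):
        for p in outline(c,T,x[:3],A): s-=map_coordinates(g,[p[:,1],p[:,0]],order=1).mean()
    return s
if __name__=="__main__":
    o,r=tri([ray(*V[2],(189.4,122)),ray(*V[3],(351,123))]); print("init",o,r)
    x=np.r_[o,-.595]
    for sig in (3,1.5,.8):
        G=obs(sig)
        x=min((minimize(cost,x+d,(G,),method="Nelder-Mead",options=dict(initial_simplex=x+d+np.vstack([np.zeros(4),np.diag([.004,.004,.004,.08])]))) for d in ([0,0,0,0],[.003,-.003,.003,.05],[-.003,.003,-.003,-.05])),key=lambda r:r.fun); print(sig,x.x,x.fun); x=x.x
    G=obs(.8)
    for j in range(5):   # per-view leave-one-out spread
        keep=[i for i in range(5) if i!=j]; V0=V[:]; V[:]=[V0[i] for i in keep]
        print("w/o",j,minimize(cost,x,([G[i] for i in keep],),method="Nelder-Mead",options=dict(initial_simplex=x+np.vstack([np.zeros(4),np.diag([.002,.002,.002,.04])]))).x); V[:]=V0
    np.save("spindle.npy",x)
    t=[]
    for c,T in (V[2],V[3]):
        im=cv2.resize(c["image"][:,:,::-1],None,fx=3,fy=3,interpolation=cv2.INTER_CUBIC)
        for p in outline(c,T,x[:3],axes(x[3])):
            for u,v in p: cv2.circle(im,(int(u*3+1),int(v*3+1)),0,(0,0,255),-1)
        u,v=(proj(c,T,x[:3])[0]*3).astype(int); t.append(im[max(v-180,0):max(v-180,0)+330,u-190:u+190])
    cv2.imwrite("pics/ov.png",np.hstack(t))
E
python3 fit.py
```

```text
init [0.5104 0.1024 0.0961] [np.float64(0.00030299574452659003), np.float64(0.00030299574452667953)]
3 [ 0.5129  0.1026  0.0976 -0.609 ] -483.5810852050781
1.5 [ 0.5125  0.1026  0.0976 -0.593 ] -922.4357299804688
0.8 [ 0.5124  0.1024  0.0974 -0.5786] -1354.317626953125
w/o 0 [ 0.5123  0.1024  0.0973 -0.5778]
w/o 1 [ 0.5123  0.1024  0.0973 -0.5795]
w/o 2 [ 0.5124  0.1024  0.0973 -0.5787]
w/o 3 [ 0.5124  0.1025  0.0974 -0.5845]
w/o 4 [ 0.5124  0.1026  0.0973 -0.5863]
```

View pics/ov.png

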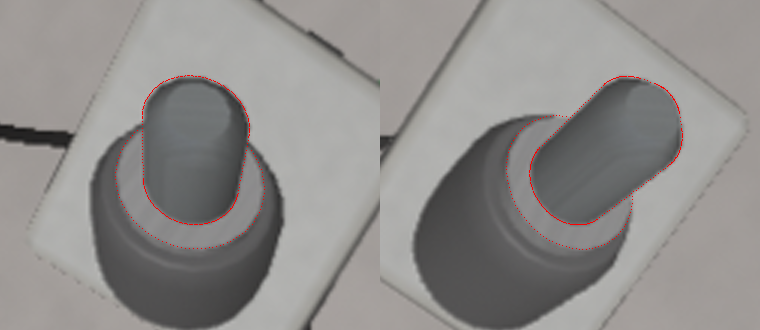

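The overlay matches the spindle and shoulder outlines in both views, and the fitted height of 0.0974 m agrees with the text. Next I'll check the placing IK and weigh the sleeves.

```bash
cat > weigh.py <<'E'
from h import *
from fit import axes
CAPS=dict(A=(.4082,-.1764),B=(.3677,-.3084),C=(.4447,-.3900))
x=np.load("spindle.npy");A=axes(x[3]);a=A[0]
def placerot(phi): # tool z=-a, tool y = cos*e+sin*f
    y=np.cos(phi)*A[1]+np.sin(phi)*A[2]; z=-a
    return R.from_matrix(np.c_[np.cross(y,z),y,z]).as_rotvec()
def F(n=15):
    f=[]
    for _ in range(n): manip.hold(.02); f.append(manip.get_contact_force())
    return np.mean(f,0)
ZG=.073
E
python3 - <<'E'
from weigh import *
for phi in np.arange(0,2*np.pi,np.pi/4):
    for s in (.07,.18): print(round(phi,2),s,manip.solve_ik(x[:3]+s*a,placerot(phi)))
manip.command_gripper(.075)
yaw=np.pi/2
for k in "ABC":
    p=np.r_[CAPS[k],0]
    manip.move_to(p+[0,0,.17],down(yaw)); 
    manip.servo_line(p+[0,0,ZG],rate=.12); manip.hold(.3); f0=F()
    manip.command_gripper(.03,40); manip.hold(.2); f1=F(); w=manip.get_width()
    manip.servo_line(p+[0,0,ZG+.012],rate=.05); manip.hold(.4); f2=F()
    print(k,"w",w,"grip",manip.get_grip_force(),"f0",f0,"f1",f1,"f2",f2,"weight",f0[2]-f2[2],manip.get_time(),manip.get_joint_positions())
    if f0[2]-f2[2]>2.2: print("HEAVY",k); break
    if w<.04: print("bad grip");break
    manip.servo_line(p+[0,0,ZG],rate=.04); manip.hold(.2); manip.command_gripper(.075); manip.servo_line(p+[0,0,.17],rate=.15)
E
```

```text
0.0 0.07 [-0.0401  0.6568  1.5332  0.2948  1.4864 -1.1384]
0.0 0.18 [-0.0827  0.631   1.3453  0.2744  1.702  -1.1141]
0.79 0.07 [-0.0401  0.6568  1.5332  0.2948  1.4864 -1.9238]
0.79 0.18 [-0.0827  0.631   1.3453  0.2744  1.702  -1.8995]
1.57 0.07 None
1.57 0.18 None
2.36 0.07 None
2.36 0.18 None
3.14 0.07 [-0.0401  0.6568  1.5332  0.2948  1.4864  2.0032]
3.14 0.18 [-0.0827  0.631   1.3453  0.2744  1.702   2.0275]
3.93 0.07 [-0.0401  0.6568  1.5332  0.2948  1.4864  1.2178]
3.93 0.18 [-0.0827  0.631   1.3453  0.2744  1.702   1.2421]
4.71 0.07 [-0.0401  0.6568  1.5332  0.2948  1.4864  0.4324]
4.71 0.18 [-0.0827  0.631   1.3453  0.2744  1.702   0.4567]
5.5 0.07 [-0.0401  0.6568  1.5332  0.2948  1.4864 -0.353 ]
5.5 0.18 [-0.0827  0.631   1.3453  0.2744  1.702  -0.3287]
A w 0.0436422693431032 grip 41.338846216633556 f0 [-0.1582 -0.2172 -0.0735] f1 [-2.0242 -0.0946  6.052 ] f2 [-0.1425  0.174  -3.7984] weight 3.724908519820683 11.9833 [-0.4347  0.3925  2.1051 -0.      0.644  -0.4347]
HEAVY A
```

Sleeve A weighs 3.7 N (about 380 g), so it is the heavy one. I'll carry it to a point on the spindle axis above the tip and check the alignment there.

```bash
python3 - <<'E'
from weigh import *
rot=placerot(1.5*np.pi)
manip.command_gripper(.03,70)
p=manip.get_position()
manip.servo_line([p[0],p[1],.30],rate=.15)
pre=x[:3]+(.10+ZG)*a
manip.move_to(x[:3]+(.13+ZG)*a,rot); manip.servo_line(pre,rot,rate=.08); manip.hold(.4)
print(pre,manip.get_position(),manip.get_time(),manip.get_width(),manip.get_joint_positions(),F())
t=[]
for n in("wrist","side"):
    c,T=snap(n,f"pics/pre_{n}.png")
    im=cv2.resize(c["image"][:,:,::-1],None,fx=3,fy=3,interpolation=cv2.INTER_CUBIC)
    M=lambda s,r: proj(c,T,x[:3]+s*a+r*(np.outer(np.cos(np.linspace(0,6.28,90)),A[1])+np.outer(np.sin(np.linspace(0,6.28,90)),A[2])))
    for s,r,col in((.10,.023,(0,0,255)),(.195,.023,(0,255,255)),(.05,.01,(0,255,0)),(0,.026,(255,0,255))):
        for u,v in M(s,r)*3+1: cv2.circle(im,(int(u),int(v)),0 if n=="side" else 1,col,-1)
    u,v=(proj(c,T,x[:3]+.08*a)[0]*3).astype(int); print(n,u/3,v/3)
    y0=np.clip(v-200,0,860);x0=np.clip(u-195,0,1290); t.append(im[y0:y0+400,x0:x0+390])
cv2.imwrite("pics/pre.png",np.hstack(t))
E
```

```text
[0.5941 0.049  0.2402] [0.5943 0.049  0.2403] 15.8583 0.042969139985234196 [-0.0803  0.6313  1.3583  0.2752  1.6883  0.4552] [-0.0221 -0.0624 -3.9677]
wrist 280.0 206.66666666666666
side 299.0 151.66666666666666
```

View pics/pre.png

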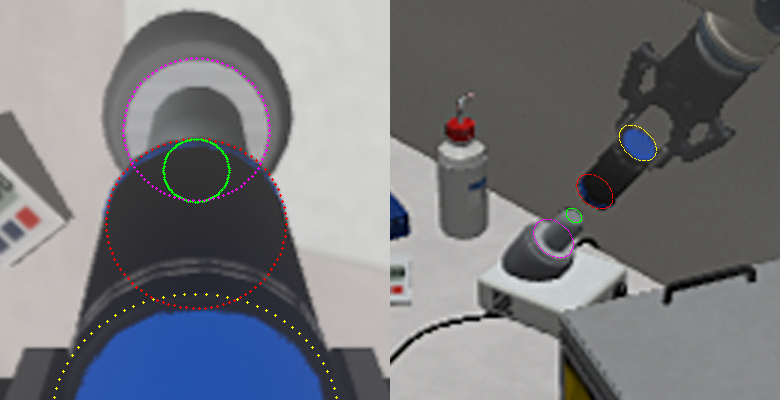

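In the wrist crop the sleeve mouth (red ring, centre about (196,222)) and the shoulder (magenta, (196,128)) lie on the spindle axis. The side crop agrees. Now I'll insert it with force checks.

```bash
python3 - <<'E'
from weigh import *
rot=manip.get_ee_rot(); rot=placerot(1.5*np.pi)
f0=F(); off=np.zeros(3)
B=np.c_[A[1],A[2],a]
steps=list(np.arange(.09,.0029,-.005))+[.002,.001,0,-.001,-.002]
for s in steps:
    manip.servo_line(x[:3]+off+(s+ZG)*a,rot,rate=.03); manip.hold(.08)
    f=(F(4)-f0)@B
    print(round(s,4),"f(e,f,a)",f,"off",off@B)
    lat=np.hypot(f[0],f[1])
    if f[2]>6 and s<.012: print("seat contact");break
    if f[2]>12 or lat>15: print("STOP");break
    if lat>2: off=off+np.clip(B[:,:2]@f[:2]*.0001,-.001,.001)  # yield toward lower side force
print(manip.get_time(),manip.get_position(),(manip.get_position()-x[:3])@B)
E
```

```text
0.09 f(e,f,a) [-0.3959  0.0582 -0.1247] off [0. 0. 0.]
0.085 f(e,f,a) [ 0.1271  0.558  -0.635 ] off [0. 0. 0.]
0.08 f(e,f,a) [0.1168 0.0117 0.0939] off [0. 0. 0.]
0.075 f(e,f,a) [-0.1843  0.3405 -0.4844] off [0. 0. 0.]
0.07 f(e,f,a) [-0.5382  0.1265  0.0295] off [0. 0. 0.]
0.065 f(e,f,a) [-0.0965  0.3886  0.0004] off [0. 0. 0.]
0.06 f(e,f,a) [ 0.2299 -0.0417 -0.4907] off [0. 0. 0.]
0.055 f(e,f,a) [-0.176  -0.1603 -0.2734] off [0. 0. 0.]
0.05 f(e,f,a) [-0.1804  0.2401 -0.2946] off [0. 0. 0.]
0.045 f(e,f,a) [-0.1465  0.097   0.1849] off [0. 0. 0.]
0.04 f(e,f,a) [-0.2954  0.5632  0.0651] off [0. 0. 0.]
0.035 f(e,f,a) [-0.1717  0.3473 -0.0066] off [0. 0. 0.]
0.03 f(e,f,a) [-0.2018  0.0766  0.2543] off [0. 0. 0.]
0.025 f(e,f,a) [-0.4042  0.0136  0.0901] off [0. 0. 0.]
0.02 f(e,f,a) [-0.3199  0.1127 -0.3098] off [0. 0. 0.]
0.015 f(e,f,a) [-0.2624  0.0515  0.2392] off [0. 0. 0.]
0.01 f(e,f,a) [-0.2512 -0.0862  0.1042] off [0. 0. 0.]
0.005 f(e,f,a) [-0.4528 -0.035   0.284 ] off [0. 0. 0.]
0.002 f(e,f,a) [-0.1478 -0.0503 -0.137 ] off [0. 0. 0.]
0.001 f(e,f,a) [-0.1378 -0.05   -0.0697] off [0. 0. 0.]
0 f(e,f,a) [-0.3537  0.9442  4.4335] off [0. 0. 0.]
-0.001 f(e,f,a) [-1.0011  2.5578  9.2093] off [0. 0. 0.]
seat contact
26.625 [0.5473 0.0801 0.1579] [ 0.0004 -0.0001  0.0733]
```

It's seated at the predicted depth with only 9 N. Now I'll release, back off along the axis and check.

```bash
python3 - <<'E'
from weigh import *
rot=placerot(1.5*np.pi)
manip.servo_line(x[:3]+(ZG)*a,rot,rate=.03); manip.hold(.2)
manip.command_gripper(.08); manip.hold(.2)
manip.servo_line(x[:3]+(.10+ZG)*a,rot,rate=.08); manip.servo_line(x[:3]+(.16+ZG)*a,rot,rate=.15); manip.hold(.4)
print(manip.get_time(),F(),manip.get_width())
t=[]
for n in("wrist","side"):
    c,T=snap(n,f"pics/end_{n}.png")
    im=cv2.resize(c["image"][:,:,::-1],None,fx=3,fy=3,interpolation=cv2.INTER_CUBIC)
    th=np.linspace(0,6.28,90)
    for s,r,col in((.0,.023,(0,0,255)),(.095,.023,(0,255,255))):
        for u,v in proj(c,T,x[:3]+s*a+r*(np.outer(np.cos(th),A[1])+np.outer(np.sin(th),A[2])))*3+1: cv2.circle(im,(int(u),int(v)),0,col,-1)
    if n=="side":
        for ce,s in blue(c["image"],20): print(ce,plane(c,T,ce,.095))
    u,v=(proj(c,T,x[:3]+(.05*a if n=="wrist" else [-.05,-.15,0]))[0]*3).astype(int)
    y0=np.clip(v-220,0,820);x0=np.clip(u-195,0,1290); t.append(im[y0:y0+440,x0:x0+390])
cv2.imwrite("pics/end.png",np.hstack(t))
E
```

```text
30.0833 [-0.1097  0.1321  0.0002] 0.07997319531677598
[220.0418 150.9681] [0.2619 0.1942 0.095 ]
[302.1628 150.6163] [0.5619 0.196  0.095 ]
[141.6774 182.6452] [ 0.021  -0.0072  0.095 ]
[157.4545 198.5   ] [ 0.0933 -0.0958  0.095 ]
[236.4273 243.8545] [ 0.3686 -0.3127  0.095 ]
[261.7984 263.7674] [ 0.4461 -0.3941  0.095 ]
[375.2609 352.7391] [ 0.7222 -0.6839  0.095 ]
```

View pics/end.png

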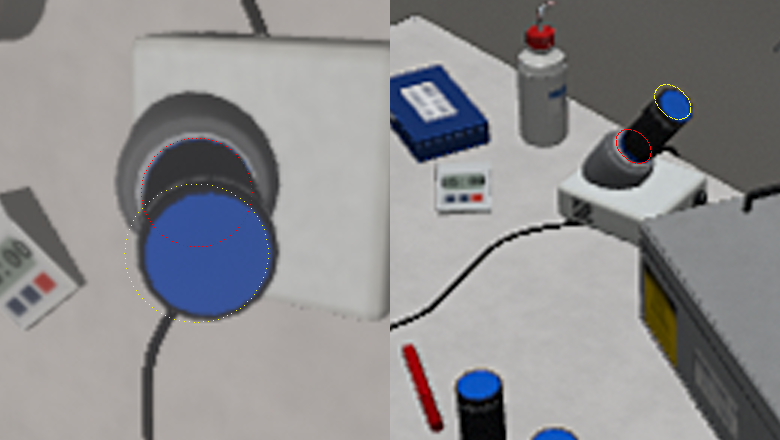

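The final views show the sleeve down on the shoulder with its foot on the red ring. The top is off by about 3 mm, which is roughly 0.03 rad and within the bore clearance. In the side view both light sleeves are where they were at the start, and the bottle is unmoved. I'm handing the job in.

```bash
python3 -c "
from rig import manip
print(manip.sign_off(), manip.get_time())"
```

```text
the job is handed in; nothing more can be done
the job is handed in; nothing more can be done
```

The weighted sleeve (3.7 N, about 380 g) is seated on the spindle and released, the two light sleeves stand where they were, and the job was handed in after about 30 s of robot time; no verdict was shown.

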